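# Hang the coupling guard on the upper rung of its mast

### The arm

A 6-joint arm with a two-finger parallel gripper is mounted at the origin on the work surface. World frame = base frame: x ahead of the robot, y to its left, z up, the work surface at z = 0. Lengths are in m, angles in degrees, forces in N, time in s.
With the tool pointing down it reaches from about 0.225 to 0.725 m from the base axis. Payload 3.1 kg.
Tool frame: the origin (TCP) lies midway between the tips of the shut fingers; the grasp point (between the pads) lies 19 mm behind it; z points along the fingers, x is the direction in which the jaws open and shut, and the axes are right-handed (so a half turn about z gives the same grasp; the last joint's range is limited). The gripper opens to 85 mm and grips with 20 to 120 N. Pads are 22 mm wide; open, the fingers measure 114 mm over their backs; the gripper's body (76 mm by 85 mm) begins 54 mm behind the grasp point. The pads swing forward as they close: fully open they stand 13 mm farther back than shut.
Start: joints at [57.365, 2.75, 5.684, 92.934, 0, 82.678], TCP at [0.224, 0.475, 0.231] pointing down, gripper open.
Joint ranges: [-166.93, 166.93], [-56.73, 111.36], [-69.38, 81.34], [-121.58, 131.49], [-85.45, 84.26], [-180, 180]. Speed limits (degrees/s): [159.86, 159.86, 180, 180, 180, 180].

### API

Orientations are given as [roll, pitch, yaw] about the fixed x, y, z axes, in that order (R = Rz(yaw) Ry(pitch) Rx(roll)).
In Python, from cell import ctrl, cams, close_job gives the robot as it stands.
- The arm moves only by the shell command python3 -m handwheel 'ROWS'. ROWS is JSON, a list of rows, each a list of 7 numbers: the shift along the tool's x, y, z in m, then the turn, a rotation vector about the tool's x, y, z in rad, then the finger opening in m, from 0 to 0.0854. A call has 1 to 5 rows; each row shifts and turns the commanded pose from where the row before left it, along the tool's axes as they then stand; what a row does not reach is not made up. A row lasts 1/10 s, in which the tool goes at most 50 mm and 8.59 degrees, less where a joint would pass 70% of its speed; a pose out of reach is approached as far as the arm can. A call with a gripper value outside its range is refused whole. The fingers move at their own pace and stop on an object; the grip force is fixed at half the most. Time passes only in rows, so rows that do not move let the fingers close. It gives the time, the measured TCP pose, the force and the opening at its end, in the units of the state.
- ctrl.get_state(): the state, without advancing time (a new reading comes with each control period).
- cams.read_camera(name): name is "scene" or "top" or "wrist"; returns a dict with "color" (480x640x3 uint8, red, green, blue), "z_map" (480x640 float32, m along the optical axis (not along the pixel's ray), 0 where there is no reading), "K" (3x3 intrinsics, pixels), "eye" and "rotation" of the camera in the world. Camera axes: x right, y down, z forward; pixel columns grow to the right and rows downward; lengths in m; the calibration is good to about 2 mm. A picture is of the moment at which its call begins.
- close_job(): hands the job in, once; it reports no verdict.
The state is a dict: "clock": time; "joint_pos": joint angles; "qd": joint speeds; "joint_torque": joint torques, N m; "tool_pos": TCP position; "tcp_rot": TCP orientation; "wrist_force": force on the tool from outside, world axes, zero at the start; "moment": the same for the moment, N m; "width": finger opening in m.
Only numpy, scipy, OpenCV 4.12 (cv2) and the standard library are available. Lean on these libraries where they do the work, as an engineer would, in place of code of your own. Each camera call takes 0.05 s, during which the arm holds its last target.

### The job

Open up the coupling for inspection: take the yellow guard by its black grip bar, raise it past both red rungs until its orange gravity pawl has clicked over the upper rung, taking care not to squash the rubber buffer above it, then lower it gently until it hangs by the pawl on the upper rung, and let go. Never drop the guard or press it down hard on the pawl, and leave the parts lying about where they are.

Things in the scene. Friction and masses are not known exactly. Their poses are not given: they have to be found in the camera images.
- grip_bar (a point): centre of the level black grip bar on top of the yellow guard: 107 mm long along this point's x axis, 16 mm square, on two posts 46 mm either side of the centre; 37 mm from bar centre down to the hood top. x points to the mast, z up. Mast posts (380 mm tall) begin 117 mm along +x; both long sides (y) are free. The guard moves only straight up and down
- guard (a joint): height the guard is raised, m: 0 = down on its stop, where it starts. With pawl 0.65 kg, give or take 20 percent; slide friction about 1 N; unheld it falls. It hangs on the lower rung at 0.045, on the upper at 0.107, but both rungs and the buffer sit together up to 20 mm higher or lower (plate in slots), not measured. The pawl clears a rung only 20 mm above where it then hangs
- pawl: orange gravity pawl on a level pin of the guard, 64 x 30 mm; origin on the pin, x along its nose to the mast (26 mm long, 10 mm high), y along the pin. Raised past a rung, the nose is tipped down (about 1 N) and swings back level once above it; it cannot tip up, so on lowering it lands on the rung and carries the guard. Rungs give 1 mm per 6 N. Over 14 N on it is too much
- buffer (a joint): compression, m, of the black rubber buffer above the guard's crossbar: 0 free, spring of 0.8 N per mm, it is met about 27 mm above the upper-rung hanging height (about 7 mm after the pawl has cleared the upper rung). More than 10 mm (8 N) squashes it
- rig: the fixed aluminium base plate, 340 x 560 x 20 mm, origin at the centre of its underside, x towards the mast side, y towards the black drive motor; carries motor, coupling, red torque sensor and the mast (two 25 mm posts, two flat red rungs 62 mm apart between them)
- hub: bystander: spare white coupling hub, 48 mm wide, 45 mm high, loose on the plate in front of the guard
- spider: bystander: red coupling ring, 42 mm wide, 12 mm high, loose on the plate in front of the guard
- bracket: bystander: yellow U-shaped bracket about 75 x 58 x 18 mm on the table, on the left
- jar: bystander: clear jar of 60 mm diameter, 80 mm tall, on the left
- wrench: bystander: steel wrench on the table, on the left
- screwdriver: bystander: screwdriver with orange handle on the table, on the right
- oil: bystander: white bottle of 52 mm diameter, 130 mm tall, on the right

How it is judged (in metres and radians):
On the way, in this order (a step that is already met when the one before it is completed fails the run):
1. the guard has been raised towards the upper rung (value of joint guard above 0.1 m), for 0.05 s.
2. the guard hangs on the upper rung by its pawl (value of joint guard above 0.076 m and contact force between pawl and anything else above 2.5 N), for 0.2 s.
At the end, for the whole second after the job is handed in: the guard hangs at rest by its pawl on the upper rung (raised between 76 and 133 mm, more than 2.5 N of its weight on the pawl), let go (all of step 2 and value of joint guard below 0.133 m and velocity of joint guard between -0.01 and 0.01 m/s); the robot touches nothing.
It fails at once if the guard drops or is lowered faster than 0.1 m/s (velocity of joint guard below -0.1 m/s).
It fails at once if more than 14 N on the pawl (contact force between pawl and anything else above 14 N).
It fails at once if the rubber buffer is squashed by more than 10 mm (value of joint buffer above 0.01 m).
It fails at once if a bystander is moved by more than 30 mm (distance of any of hub, spider, bracket, jar, wrench, screwdriver, oil from where it was at the start of the episode above 0.03 m).
It also fails if it takes over 45 s, if anything falls off the work surface, if the arm or the gripper's body presses on something with over 40 N, if the wrist force passes 120 N, or if a joint passes its speed limit or range.

## Working session

There is one attempt and no reset: what is moved stays moved. The work goes in short steps, Python scripts to look and compute and a shell command to move; the robot and the scene stay as the last step left them, time stands still between calls to the robot, and variables do not carry over. Pictures are saved under pics/ and viewed, and the job is handed in when it is done.

```bash
ls; mkdir -p pics; python3 - <<'E'
from cell import ctrl,cams
import cv2,numpy as np
print(ctrl.get_state())
for n in ["scene","top","wrist"]:
    c=cams.read_camera(n); cv2.imwrite(f"pics/{n}0.png",c["color"][:,:,::-1]); np.savez(f"pics/{n}0.npz",**{k:c[k] for k in("color","z_map","K","eye","rotation")})
    print(n,c["K"].tolist(),c["eye"],c["rotation"])
E
```

```text
pics
{'clock': 0.0, 'joint_pos': array([5.73657969e+01, 2.79197391e+00, 5.59020137e+00, 9.29323081e+01,
       6.78606969e-04, 8.26790459e+01]), 'qd': array([-0.02599505,  0.00373526, -0.02826784, -0.01083252,  0.03165826,
       -0.06351726]), 'joint_torque': array([-1.28375996e-03, -3.38778949e+01,  3.20016325e+01,  2.02201609e-02,
       -2.14488332e-04, -3.32090366e-06]), 'tool_pos': array([0.22413698, 0.47407541, 0.23011313]), 'tcp_rot': array([-1.79982241e+02,  1.32901117e-01,  6.46867708e+01]), 'wrist_force': array([ 0.9685582 , -0.82522316, -0.11350658]), 'moment': array([-0.01649074,  0.01178894, -0.00379285]), 'width': 0.08540577709497434}
scene [[434.8949979743734, 0.0, 316.3793913644435], [0.0, 434.8949979743734, 239.57648975075526], [0.0, 0.0, 1.0]] [1.06364893 0.48169704 1.08825636] [-142.31824513   -1.03177683  133.83612116]
top [[460.10331887250516, 0.0, 321.8844129963138], [0.0, 460.10331887250516, 232.38628604390604], [0.0, 0.0, 1.0]] [0.36041239 0.00961071 1.32347279] [-170.94285229    0.5781453   -88.82296181]
wrist [[390.4082415915146, 0.0, 327.7260117957122], [0.0, 390.4082415915146, 241.14235251361728], [0.0, 0.0, 1.0]] [0.15504673 0.50740742 0.37225839] [1.62694382e+02 1.24405429e-01 6.46631810e+01]
```

View pics/scene0.png

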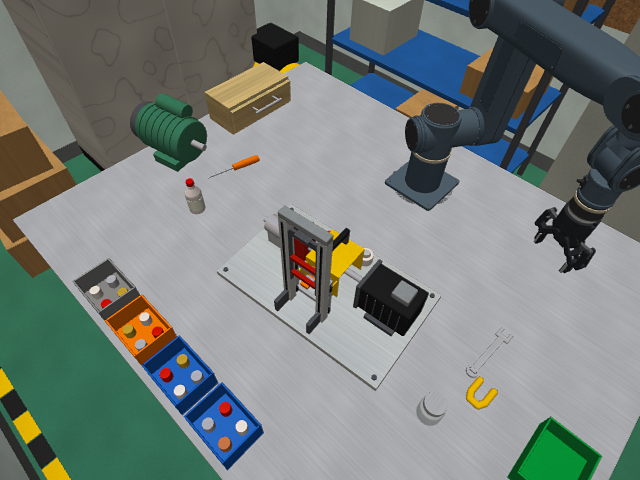

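View pics/top0.png

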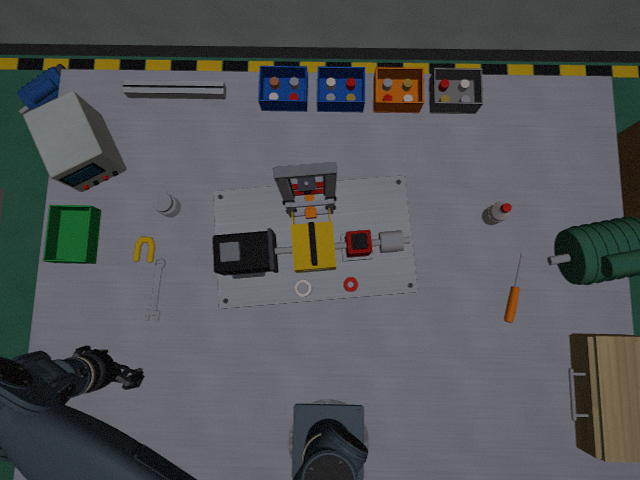

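View pics/wrist0.png

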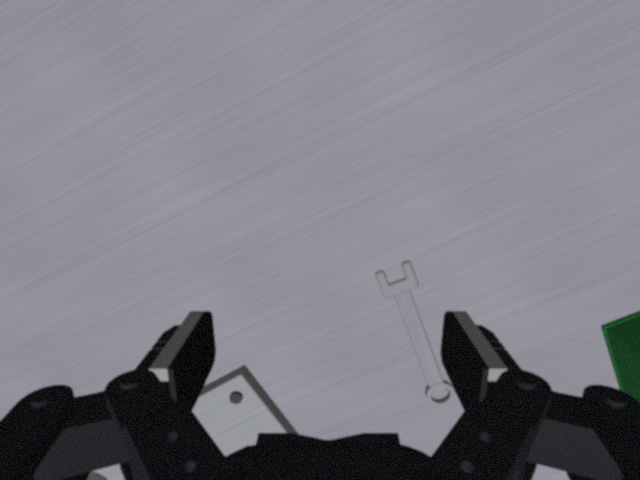

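The top view shows the guard at about (314,245), with the black bar running from (310,222) to (316,265). The mast is beyond it at about (306,180) and the motor is to its left. Next I'll measure the bar and the mast.

```bash
cat > h.py <<'E'
import numpy as np,cv2
from scipy.spatial.transform import Rotation as R
def load(f): return dict(np.load(f))
def pts(c,m):
    v,u=np.nonzero(m&(c["z_map"]>0)); z=c["z_map"][v,u]; K=c["K"]
    p=np.stack([(u-K[0,2])/K[0,0]*z,(v-K[1,2])/K[1,1]*z,z],1)
    return p@R.from_euler('xyz',c["rotation"],degrees=True).as_matrix().T+c["eye"],u,v
def ray(c,u,v,h):
    K=c["K"];d=R.from_euler('xyz',c["rotation"],degrees=True).as_matrix()@np.array([(u-K[0,2])/K[0,0],(v-K[1,2])/K[1,1],1])
    return c["eye"]+d*(h-c["eye"][2])/d[2]
E
python3 - <<'E'
from h import *
c=load("pics/top0.npz"); hsv=cv2.cvtColor(c["color"],cv2.COLOR_RGB2HSV)
box=np.zeros((480,640),bool); box[217:272,290:338]=1
blk=box&(hsv[...,2]<60)
n,l,s,_=cv2.connectedComponentsWithStats(blk.astype(np.uint8)); print(s)
blk=l==1+np.argmax(s[1:,4])
p,u,v=pts(c,blk); print("bar",np.median(p,0),p.min(0),p.max(0), np.percentile(p[:,2],[10,50,90]))
q,_,_=pts(c,blk&True); q=q[q[:,2]>np.median(q[:,2])-.01]
r=cv2.minAreaRect(np.column_stack(np.nonzero(blk)[::-1]).astype(np.float32));print(r)
r=cv2.minAreaRect((q[:,:2]*1000).astype(np.float32)); print(r)
yel=box&(hsv[...,0]>18)&(hsv[...,0]<35)&(hsv[...,1]>120)
p,_,_=pts(c,yel); p=p[p[:,2]>np.median(p[:,2])-.01];print("hood",np.median(p,0)); print(cv2.minAreaRect((p[:,:2]*1000).astype(np.float32)))
# plate
p,u,v=pts(c,(np.arange(480)[:,None]>170)&(np.arange(480)[:,None]<315)&(np.arange(640)>205)&(np.arange(640)<425))
k=(p[:,2]>.012)&(p[:,2]<.028); print("plate",cv2.minAreaRect((p[k,:2]*1000).astype(np.float32)))
k=p[:,2]>.33;print("mast top",p[k].min(0),p[k].max(0),np.median(p[k],0))
for a in [(218,300),(412,285),(398,182),(223,200)]: print(ray(c,*a,.02))
for n in ["top","scene"]:
    c=load(f"pics/{n}0.npz"); a=c["color"][150:290,200:430] if n=="top" else c["color"][190:350,210:450]
    cv2.imwrite(f"pics/{n}z.png",cv2.resize(a[:,:,::-1],None,fx=3.3,fy=3.3,interpolation=cv2.INTER_CUBIC))
E
```

```text
[[     0      0    640    480 306923]
 [   315    217      1      1      1]
 [   307    218      2      1      2]
 [   308    222      9     44    237]
 [   331    267      5      2      6]
 [   323    269      7      1      7]
 [   296    270     13      2     14]
 [   311    270      9      1      9]
 [   321    270      1      1      1]]
bar [0.51259575 0.04783679 0.18835221] [0.46179192 0.03770717 0.1355097 ] [0.56707167 0.06022512 0.19374162] [0.18529963 0.18835221 0.19144485]
((312.52032470703125, 243.41729736328125), (43.263427734375, 5.7109880447387695), 85.36454010009766)
((514.683837890625, 48.06857681274414), (105.6736831665039, 13.648606300354004), 6.023474216461182)
hood [0.51313618 0.04396031 0.13578656]
((515.3764038085938, 48.50690460205078), (120.7247314453125, 108.65516662597656), 5.942616939544678)
plate ((545.7511596679688, 52.6737060546875), (341.43292236328125, 561.2821044921875), 5.964179515838623)
mast top [ 0.60768826 -0.00567271  0.33021287] [0.6426954  0.12888885 0.38654913] [0.63330481 0.0648809  0.37013755]
[0.37004115 0.31491265 0.02      ]
[ 0.42290226 -0.22942331  0.02      ]
[ 0.72078512 -0.19175435  0.02      ]
[0.657793   0.31650088 0.02      ]
```

View pics/topz.png

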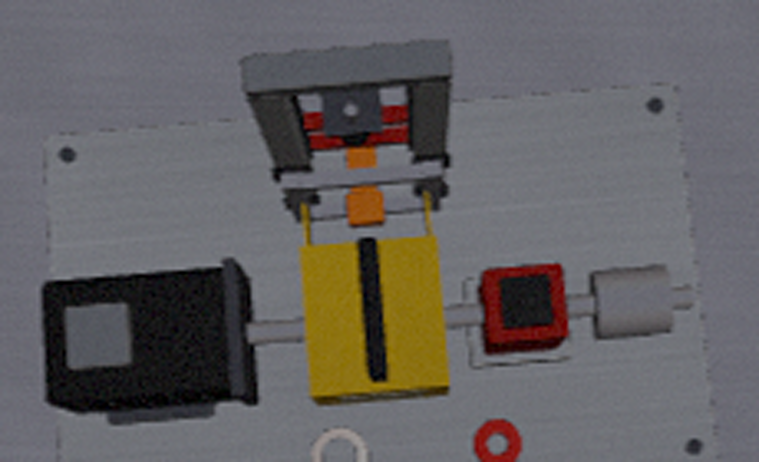

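View pics/scenez.png

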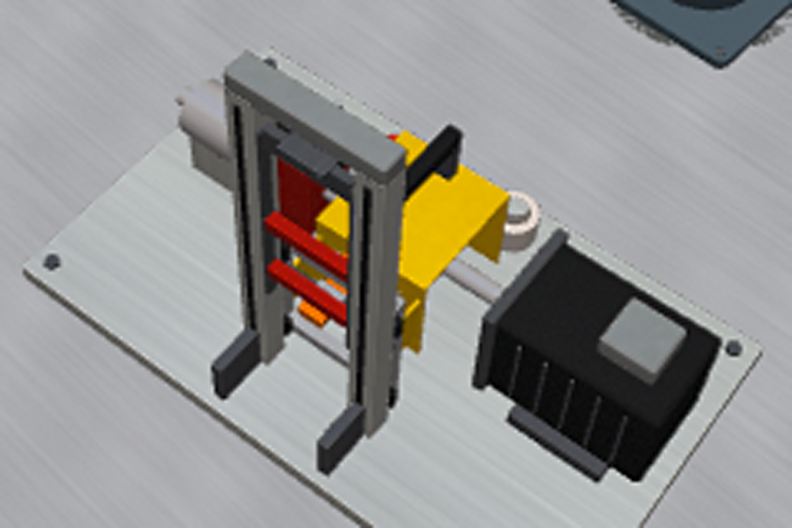

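```bash
python3 - <<'E'
from h import *
c=load("pics/top0.npz"); p,u,v=pts(c,np.ones((480,640),bool))
def med(a,b,x,y):
    k=(u>=a)&(u<b)&(v>=x)&(v<y); return np.median(p[k],0),p[k][:,2].std()
print("plate",med(230,280,285,300),"table",med(330,400,320,380),"hoodL",med(296,306,230,260),"hoodR",med(320,330,230,260),"bar",med(311,314,230,256))
E
python3 -m handwheel '[[0,0,-0.02,0,0,-0.1366,0.0854],[0,0,-0.02,0,0,-0.1366,0.0854],[0,0,-0.02,0,0,-0.1366,0.0854],[0,0,-0.02,0,0,-0.1366,0.0854]]'
```

```text
plate (array([0.39426639, 0.21327056, 0.02072626]), np.float64(0.0026304142474368217)) table (array([ 0.24180098, -0.09947915,  0.00083812]), np.float64(0.002667316650866637)) hoodL (array([0.5173941 , 0.08054546, 0.13595116]), np.float64(0.00223087274882505)) hoodR (array([0.51755652, 0.01802193, 0.13553059]), np.float64(0.002347562634523649)) bar (array([0.51591929, 0.04886834, 0.18840559]), np.float64(0.0024292275702240767))
clock: 0.55
tool_pos: [0.2243, 0.4743, 0.3116]
tcp_rot: [-180.0, 0.0, 96.3]
wrist_force: [0.5, 0.3, 0.2]
width: 0.0854
```

```bash
python3 -m handwheel '[[-0.042,0.022,0,0,0,0,0.0854],[-0.042,0.022,0,0,0,0,0.0854],[-0.042,0.022,0,0,0,0,0.0854],[-0.042,0.022,0,0,0,0,0.0854],[-0.042,0.022,0,0,0,0,0.0854]]'
python3 -m handwheel '[[-0.042,0.022,0,0,0,0,0.0854],[-0.042,0.022,0,0,0,0,0.0854],[-0.042,0.022,0,0,0,0,0.0854],[-0.042,0.022,0,0,0,0,0.0854],[-0.042,0.022,0,0,0,0.005,0.0854]]'
python3 - <<'E'
from cell import ctrl,cams
from h import *
s=ctrl.get_state(); print(s['tool_pos'],s['tcp_rot'],s['joint_pos'])
c=cams.read_camera("wrist"); np.savez("pics/w1.npz",**{k:c[k] for k in("color","z_map","K","eye","rotation")})
cv2.imwrite("pics/w1.png",c["color"][:,:,::-1]);print(c["eye"],c["rotation"])
E
```

```text
clock: 1.05
tool_pos: [0.3563, 0.2756, 0.311]
tcp_rot: [-180.0, 0.0, 96.0]
wrist_force: [0.1, -0.2, 0.4]
width: 0.0855
clock: 1.55
tool_pos: [0.4877, 0.078, 0.311]
tcp_rot: [-180.0, -0.0, 95.7]
wrist_force: [1.2, 0.8, 0.6]
width: 0.0851
[0.4877498  0.07802185 0.31104804] [-1.79988781e+02 -1.43015553e-02  9.56843891e+01] [ 1.29558323e+00  2.20503388e-01  1.23118380e+01  1.02103615e+02
  1.34011027e-02 -4.38880874e+00]
[0.41152692 0.07078164 0.45307853] [ 1.62678956e+02 -5.17182676e-02  9.56604781e+01]
```

View pics/w1.png

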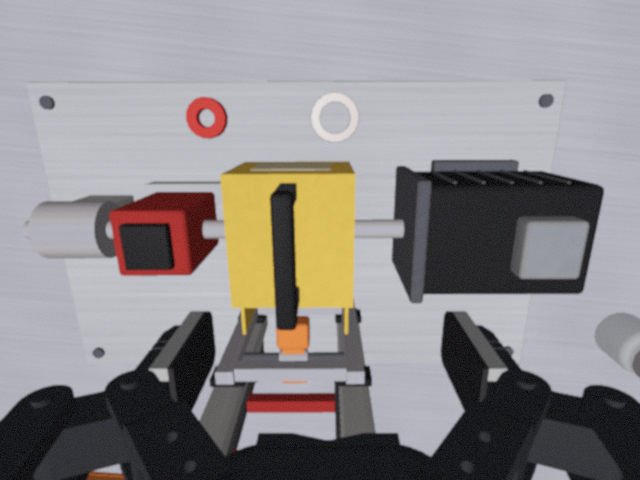

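The wrist view shows the bar from (285,185) to (287,328) on the yellow hood. The mast is at the bottom, beyond the jaws. Now I'll measure the bar here.

```bash
python3 - <<'E'
from h import *
c=load("pics/w1.npz"); hsv=cv2.cvtColor(c["color"],cv2.COLOR_RGB2HSV)
box=np.zeros((480,640),bool); box[178:332,268:304]=1
p,u,v=pts(c,box&(hsv[...,2]<70)); print(np.percentile(p[:,2],[2,10,25,50,75,90,98]))
k=abs(p[:,2]-np.percentile(p[:,2],60))<.006; print(cv2.minAreaRect((p[k,:2]*1000).astype(np.float32)),np.median(p[k],0),p[k].min(0),p[k].max(0))
yel=(hsv[...,0]>18)&(hsv[...,0]<35)&(hsv[...,1]>120); yel[:,:220]=0;yel[:,365:]=0;yel[:175]=0;yel[300:]=0
q,_,_=pts(c,yel); print("hood",np.median(q,0)); q=q[abs(q[:,2]-np.median(q[:,2]))<.006];print(cv2.minAreaRect((q[:,:2]*1000).astype(np.float32)))
E
```

```text
[0.15541623 0.18462945 0.18641455 0.18710398 0.18761997 0.18807107
 0.18860356]
((515.1458129882812, 49.268882751464844), (104.71328735351562, 14.486870765686035), 5.881591796875) [0.51044511 0.0491242  0.18717467] [0.46263313 0.0370402  0.18138933] [0.5676691  0.06134404 0.19002076]
hood [0.50693332 0.05612171 0.13440042]
((513.085693359375, 48.195465087890625), (112.24577331542969, 108.7310791015625), 5.978748798370361)
```

```bash
python3 -m handwheel '[[-0.032,0.024,0,0,0,-0.005,0.0854],[0,0,0.03,0,0,0,0.0854],[0,0,0.03,0,0,0,0.0854],[0,0,0,0,0,0,0.0854]]'
python3 - <<'E'
from cell import ctrl,cams
from h import *
for n in ["wrist","scene"]:
    c=cams.read_camera(n); np.savez(f"pics/{n}2.npz",**{k:c[k] for k in("color","z_map","K","eye","rotation")})
    cv2.imwrite(f"pics/{n}2.png",c["color"][:,:,::-1])
E
```

```text
clock: 2.0
tool_pos: [0.5109, 0.0503, 0.245]
tcp_rot: [-179.3, -0.1, 96.0]
wrist_force: [-1.0, 0.1, -0.9]
width: 0.0855
```

View pics/wrist2.png

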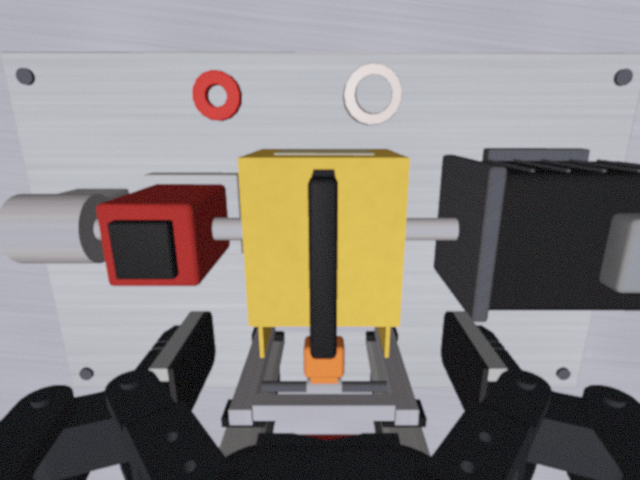

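The bar is centred between the jaws (u of about 323, against 328 for the middle of the pads). I'll check the state again after settling.

```bash
python3 -m handwheel '[[0,0,0,0,0,0,0.0854],[0,0,0,0,0,0,0.0854]]'; python3 - <<'E'
from cell import ctrl
s=ctrl.get_state();print(s)
E
```

```text
clock: 2.3
tool_pos: [0.5153, 0.0507, 0.254]
tcp_rot: [179.7, 0.0, 96.0]
wrist_force: [-0.1, -0.3, -0.1]
width: 0.0853
{'clock': 2.3, 'joint_pos': array([-1.80370177e+00,  1.77672013e+00,  7.27258175e+00,  9.52330697e+01,
       -1.24091576e-03, -7.83129773e+00]), 'qd': array([-0.07173517,  0.08569887, -0.21198034, -0.16582632, -0.01552361,
        0.00379215]), 'joint_torque': array([-4.51927772e-02, -3.26279175e+01,  3.14702189e+01, -1.81719573e-02,
       -2.68250784e-03,  5.07553978e-04]), 'tool_pos': array([0.51527973, 0.05069969, 0.2539744 ]), 'tcp_rot': array([1.79739828e+02, 3.70363782e-02, 9.60275090e+01]), 'wrist_force': array([-0.07193964, -0.34713071, -0.11404013]), 'moment': array([-0.04289199, -0.01703688,  0.02567393]), 'width': 0.08527834764282233}
```

View pics/scene2.png

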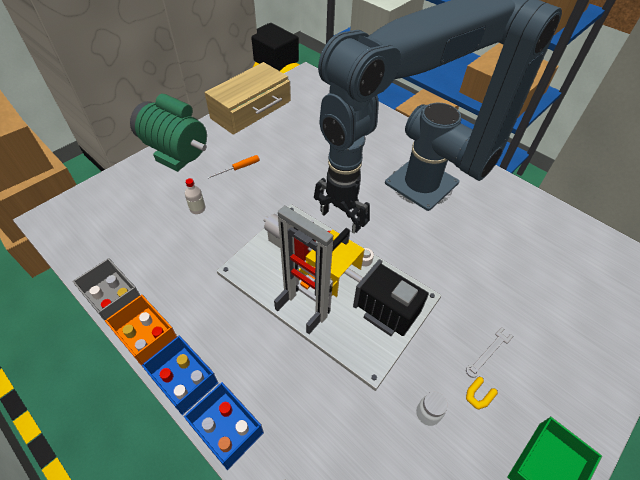

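The scene view shows the gripper straddling the area above the guard's bar, clear of the mast. Going down.

```bash
python3 -m handwheel '[[-0.002,0,0.025,0,0,0,0.0854],[0,0,0.025,0,0,0,0.0854],[0,0,0.021,0,0,0,0.0854],[0,0,0.013,0,0,0,0.0854],[0,0,0.007,0,0,0,0.0854]]'; python3 -m handwheel '[[0,0,0,0,0,0,0.0854],[0,0,0,0,0,0,0.0854],[0,0,0,0,0,0,0.0854]]'
python3 - <<'E'
from cell import ctrl,cams
from h import *
for n in ["wrist"]:
    c=cams.read_camera(n); cv2.imwrite(f"pics/{n}3.png",c["color"][:,:,::-1])
E
```

```text
clock: 2.8
tool_pos: [0.5145, 0.0485, 0.1602]
tcp_rot: [180.0, 0.0, 96.0]
wrist_force: [-0.4, 0.1, 0.0]
width: 0.0854
clock: 3.1
tool_pos: [0.5153, 0.0484, 0.1619]
tcp_rot: [179.8, 0.0, 96.0]
wrist_force: [0.7, -1.4, 1.1]
width: 0.0855
```

View pics/wrist3.png

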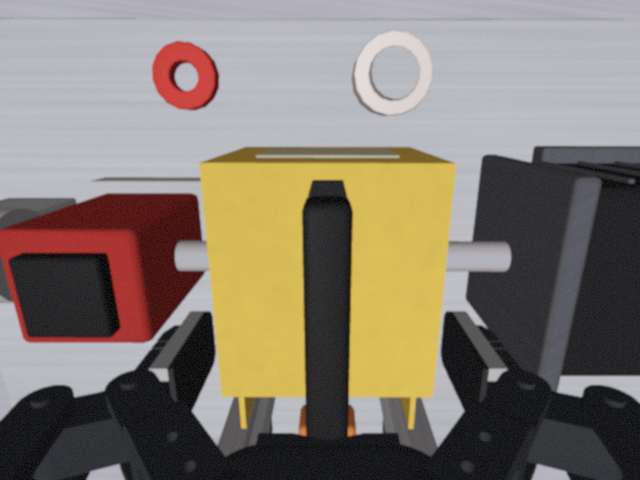

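The bar sits midway between the pads (u 305–350). Closing now.

```bash
for i in 1 2; do python3 -m handwheel '[[0,0,0,0,0,0,0],[0,0,0,0,0,0,0],[0,0,0,0,0,0,0],[0,0,0,0,0,0,0]]'; done
python3 - <<'E'
from cell import ctrl,cams
from h import *
print(ctrl.get_state()['moment'])
for n in ["wrist"]:
    c=cams.read_camera(n); cv2.imwrite(f"pics/{n}4.png",c["color"][:,:,::-1])
E
```

```text
clock: 3.55
tool_pos: [0.5144, 0.0484, 0.1604]
tcp_rot: [180.0, -0.0, 96.0]
wrist_force: [-0.2, -0.3, 0.2]
width: 0.0283
clock: 3.95
tool_pos: [0.5144, 0.048, 0.1605]
tcp_rot: [180.0, 0.1, 96.0]
wrist_force: [-0.1, -2.6, 0.9]
width: 0.015
[-0.43415957  0.0723909  -0.03646829]
```

View pics/wrist4.png

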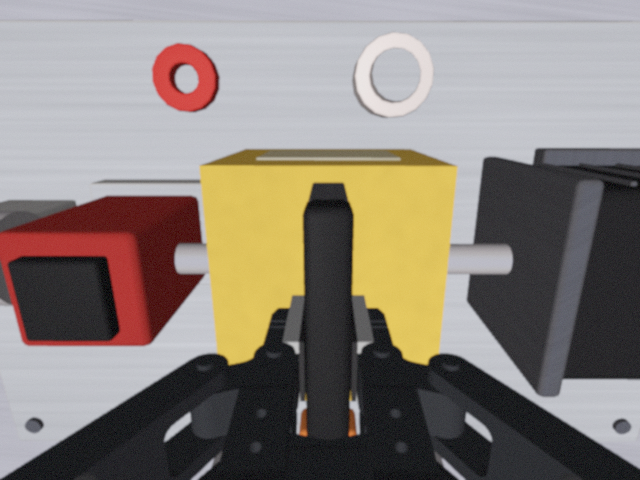

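The grip is good: the pads are on the bar and the opening is 15 mm. Before lifting I'll estimate the rung and buffer heights from the stored scene view.

```bash
python3 - <<'E'
from h import *
c=load("pics/scene0.npz"); hsv=cv2.cvtColor(c["color"],cv2.COLOR_RGB2HSV); H,S,V=[hsv[...,i].astype(int) for i in range(3)]
box=np.zeros((480,640),bool); box[205:300,285:320]=1
red=box&((H<4)|(H>175))&(S>150)&(V>60); org=box&(H>=6)&(H<=15)&(S>150)&(V>100)
Rm=R.from_euler('z',5.97,degrees=True).as_matrix()
def rel(p): return (p-[.515,.0488,0])@Rm
for nm,m in(("red",red),("org",org)):
    n,l,s,_=cv2.connectedComponentsWithStats(m.astype(np.uint8))
    for i in range(1,n):
        if s[i,4]<15: continue
        p,u,v=pts(c,l==i); p=rel(p); print(nm,s[i],np.median(p,0).round(4),np.percentile(p,[5,95],axis=0).round(4).tolist())
a=c["color"][225:300,270:345]
cv2.imwrite("pics/rung.png",cv2.resize(a[:,:,::-1],None,fx=8,fy=8,interpolation=cv2.INTER_CUBIC))
E
```

```text
red [290 238  26  37 376] [ 0.0321 -0.0861  0.128 ] [[0.0216, -0.1156, 0.0626], [0.1425, 0.0287, 0.2381]]
red [291 268  24  21 161] [ 0.1388 -0.001   0.1737] [[0.132, -0.0353, 0.1664], [0.1428, 0.0326, 0.177]]
org [300 281   9   8  37] [0.1363 0.0024 0.1395] [[0.1306, -0.0089, 0.1334], [0.1403, 0.0122, 0.147]]
```

View pics/rung.png

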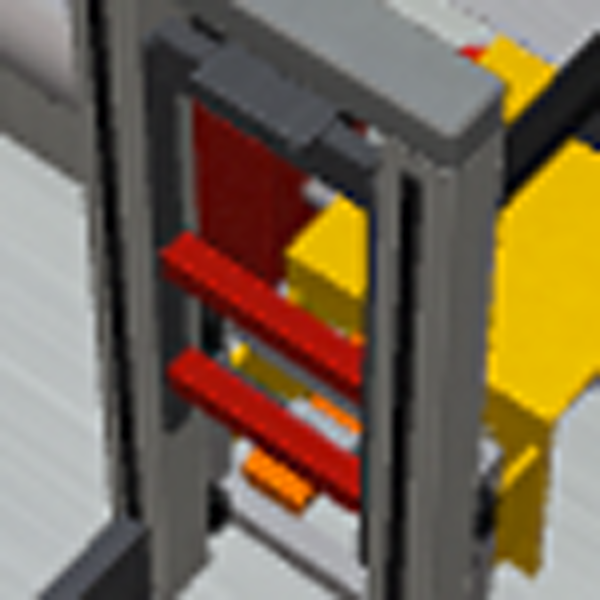

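The lower rung top is at about 0.177 and the nose underside at about 0.135. That puts the lower hang at about 0.042 and the upper at about 0.104 (clear at about 0.124, buffer at about 0.131, squash at about 0.141). Lifting slowly.

```bash
python3 -m handwheel '[[0,0,-0.003,0,0,0,0],[0,0,-0.007,0,0,0,0],[0,0,-0.007,0,0,0,0],[0,0,-0.003,0,0,0,0],[0,0,0,0,0,0,0]]'; python3 -m handwheel '[[0,0,-0.005,0,0,0,0],[0,0,-0.005,0,0,0,0]]';python3 -m handwheel '[[0,0,-0.005,0,0,0,0],[0,0,-0.005,0,0,0,0]]';python3 -m handwheel '[[0,0,-0.005,0,0,0,0],[0,0,-0.005,0,0,0,0]]';
python3 - <<'E'
from cell import ctrl,cams
from h import *
for n in ["scene","wrist"]:
    c=cams.read_camera(n); np.savez(f"pics/{n}5.npz",**{k:c[k] for k in("color","z_map","K","eye","rotation")})
    a=c["color"]; 
    if n=="scene": a=cv2.resize(a[200:300,260:360],None,fx=6,fy=6,interpolation=cv2.INTER_CUBIC)
    cv2.imwrite(f"pics/{n}5.png",a[:,:,::-1])
E
```

```text
clock: 4.5
tool_pos: [0.5144, 0.048, 0.1805]
tcp_rot: [-180.0, 0.0, 96.0]
wrist_force: [2.2, -3.1, -6.5]
width: 0.0149
clock: 4.7
tool_pos: [0.5143, 0.048, 0.1893]
tcp_rot: [-179.9, 0.0, 96.0]
wrist_force: [4.6, -3.7, -8.1]
width: 0.0151
clock: 4.9
tool_pos: [0.5144, 0.048, 0.1994]
tcp_rot: [-179.9, 0.0, 96.0]
wrist_force: [3.7, -4.9, -8.5]
width: 0.0153
clock: 5.1
tool_pos: [0.5144, 0.048, 0.2096]
tcp_rot: [-179.9, 0.0, 96.0]
wrist_force: [2.9, -3.9, -7.0]
width: 0.0153
```

View pics/scene5.png

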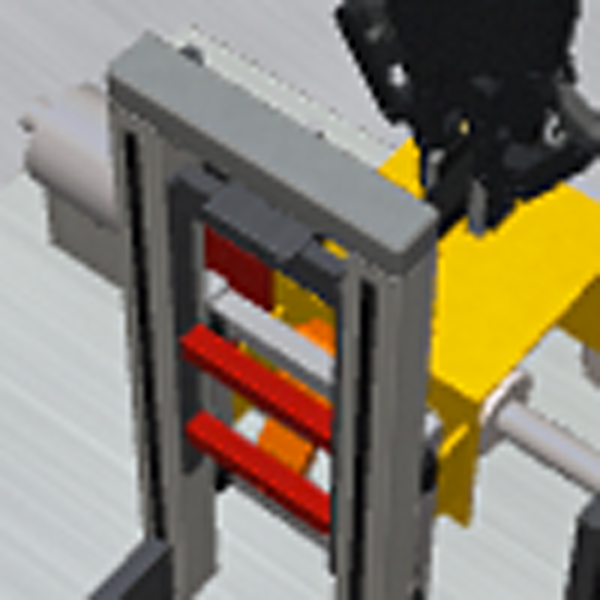

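View pics/wrist5.png

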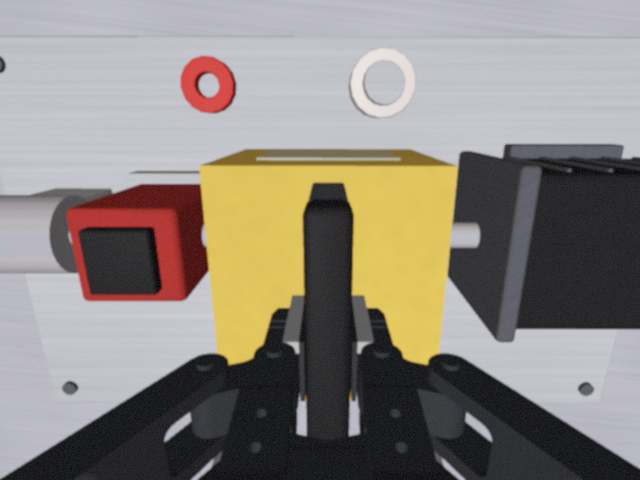

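At 49 mm raised the guard follows the grip without slip, and the nose is tipped down behind the lower rung. Continuing in small steps.

```bash
for i in 1; do python3 -m handwheel '[[0,0,-0.004,0,0,0,0]]'; python3 -m handwheel '[[0,0,-0.004,0,0,0,0]]'; python3 -m handwheel '[[0,0,-0.004,0,0,0,0]]';python3 -m handwheel '[[0,0,-0.004,0,0,0,0]]';python3 -m handwheel '[[0,0,-0.004,0,0,0,0]]';python3 -m handwheel '[[0,0,-0.004,0,0,0,0]]'; done | grep -E "tool|wrist"
python3 - <<'E'
from cell import ctrl,cams
from h import *
for n in ["scene"]:
    c=cams.read_camera(n); np.savez(f"pics/{n}6.npz",**{k:c[k] for k in("color","z_map","K","eye","rotation")})
    a=c["color"]; 
    if n=="scene": a=cv2.resize(a[200:300,260:360],None,fx=6,fy=6,interpolation=cv2.INTER_CUBIC)
    cv2.imwrite(f"pics/{n}6.png",a[:,:,::-1])
E
```

```text
tool_pos: [0.5144, 0.048, 0.2134]
wrist_force: [3.2, -4.8, -8.1]
tool_pos: [0.5144, 0.048, 0.2176]
wrist_force: [3.3, -4.0, -7.8]
tool_pos: [0.5144, 0.048, 0.2217]
wrist_force: [2.2, -4.8, -7.9]
tool_pos: [0.5144, 0.048, 0.2257]
wrist_force: [3.5, -4.2, -6.7]
tool_pos: [0.5144, 0.048, 0.2297]
wrist_force: [3.5, -3.3, -8.1]
tool_pos: [0.5144, 0.048, 0.2337]
wrist_force: [2.2, -4.1, -6.6]
```

View pics/scene6.png

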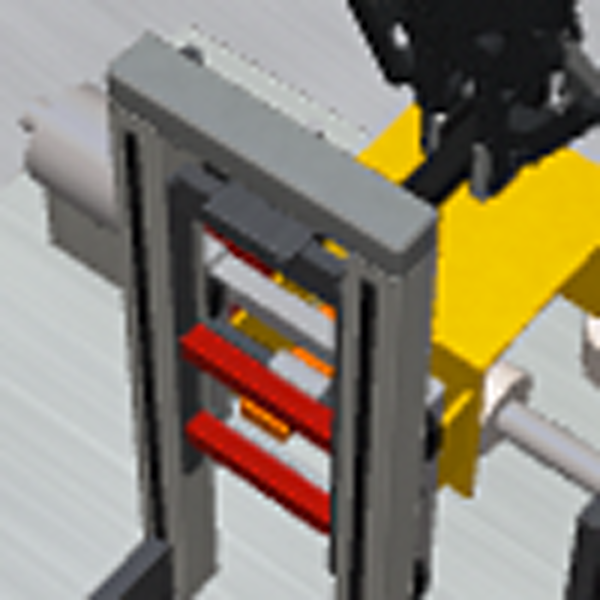

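At 73 mm the nose is level again between the rungs (about (265,415) in the crop), so the lower rung is passed. Refining the heights from this view.

```bash
python3 - <<'E'
from h import *
Rm=R.from_euler('z',5.97,degrees=True).as_matrix()
def rel(p): return (p-[.515,.0488,0])@Rm
for f in ("scene0","scene6"):
    c=load(f"pics/{f}.npz"); hsv=cv2.cvtColor(c["color"],cv2.COLOR_RGB2HSV); H,S,V=[hsv[...,i].astype(int) for i in range(3)]
    box=np.zeros((480,640),bool); box[200:300,280:322]=1
    p,u,v=pts(c,box); P=rel(p)
    h,s,vv=H[v,u],S[v,u],V[v,u]
    red=((h<4)|(h>175))&(s>150)&(P[:,0]>.12)&(P[:,0]<.16); org=(h>=6)&(h<=15)&(s>150)&(P[:,0]>.105)
    for nm,m in(("low",red&(P[:,2]<.205)&(P[:,2]>.15)),("up",red&(P[:,2]>.205)),("org",org)):
        q=P[m]; w=vv[m]
        if len(q)<5: continue
        hi=w>np.percentile(w,60); print(f,nm,len(q),"z pct",np.percentile(q[:,2],[3,10,50,90,97]).round(4),"x",np.percentile(q[:,0],[5,50,95]).round(4),"V",np.percentile(w,[10,50,90]),"bright",np.median(q[hi],0).round(4),"dark",np.median(q[~hi],0).round(4))
    K=c["K"]
    # dark housing of buffer
E
```

```text
scene0 low 161 z pct [0.1651 0.1677 0.1737 0.1763 0.1773] x [0.132  0.1388 0.1428] V [ 80. 169. 178.] bright [0.1372 0.01   0.1745] dark [ 0.1409 -0.0024  0.1727]
scene0 up 174 z pct [0.2268 0.2295 0.236  0.2381 0.2401] x [0.1317 0.1397 0.143 ] V [ 83.3 168.  176. ] bright [ 0.1375 -0.003   0.2368] dark [ 0.1413 -0.0022  0.2346]
scene0 org 50 z pct [0.1333 0.135  0.1404 0.2342 0.2382] x [0.1119 0.135  0.1409] V [109.  168.5 247. ] bright [0.1343 0.0038 0.1402] dark [0.1373 0.0068 0.141 ]
scene6 low 160 z pct [0.165  0.1677 0.1738 0.1764 0.1773] x [0.1319 0.1392 0.1431] V [ 85.  179.  190.1] bright [0.1372 0.0123 0.1746] dark [ 0.141  -0.0028  0.1724]
scene6 up 173 z pct [0.2279 0.2298 0.2359 0.2381 0.239 ] x [0.1323 0.1394 0.1427] V [ 85. 179. 188.] bright [ 0.1379 -0.0021  0.2364] dark [ 0.1413 -0.0021  0.2348]
scene6 org 29 z pct [0.2057 0.2062 0.212  0.2255 0.2271] x [0.106  0.1377 0.1418] V [120.4 141.  238.2] bright [ 1.369e-01 -1.000e-04  2.134e-01] dark [0.138  0.0022 0.208 ]
```

Upper hang is about 104 mm, the pawl clears at about 124 and the buffer is met at about 131. I'm aiming for about 130, which is TCP z of about 0.2905.

```bash
(python3 -m handwheel '[[0,0,-0.006,0,0,0,0],[0,0,-0.006,0,0,0,0],[0,0,-0.006,0,0,0,0],[0,0,-0.006,0,0,0,0],[0,0,-0.006,0,0,0,0]]'; python3 -m handwheel '[[0,0,-0.004,0,0,0,0],[0,0,-0.004,0,0,0,0]]'; python3 -m handwheel '[[0,0,-0.004,0,0,0,0]]';python3 -m handwheel '[[0,0,-0.004,0,0,0,0]]';python3 -m handwheel '[[0,0,-0.003,0,0,0,0]]';python3 -m handwheel '[[0,0,-0.003,0,0,0,0]]'; ) | grep -E "tool|wrist|clock"
python3 - <<'E'
from cell import ctrl,cams
from h import *
for n in ["scene","wrist"]:
    c=cams.read_camera(n); np.savez(f"pics/{n}7.npz",**{k:c[k] for k in("color","z_map","K","eye","rotation")})
    a=c["color"]; 
    if n=="scene": a=cv2.resize(a[200:300,260:360],None,fx=6,fy=6,interpolation=cv2.INTER_CUBIC)
    cv2.imwrite(f"pics/{n}7.png",a[:,:,::-1])
E
```

```text
clock: 6.35
tool_pos: [0.5144, 0.048, 0.2632]
wrist_force: [3.0, -4.6, -8.5]
clock: 6.55
tool_pos: [0.5144, 0.048, 0.2715]
wrist_force: [4.3, -4.8, -8.1]
clock: 6.65
tool_pos: [0.5144, 0.048, 0.2755]
wrist_force: [2.3, -4.0, -7.6]
clock: 6.75
tool_pos: [0.5143, 0.048, 0.2795]
wrist_force: [2.6, -5.5, -7.6]
clock: 6.85
tool_pos: [0.5144, 0.048, 0.2827]
wrist_force: [2.8, -4.5, -7.5]
clock: 6.95
tool_pos: [0.5143, 0.048, 0.2857]
wrist_force: [2.8, -5.5, -7.4]
```

View pics/scene7.png

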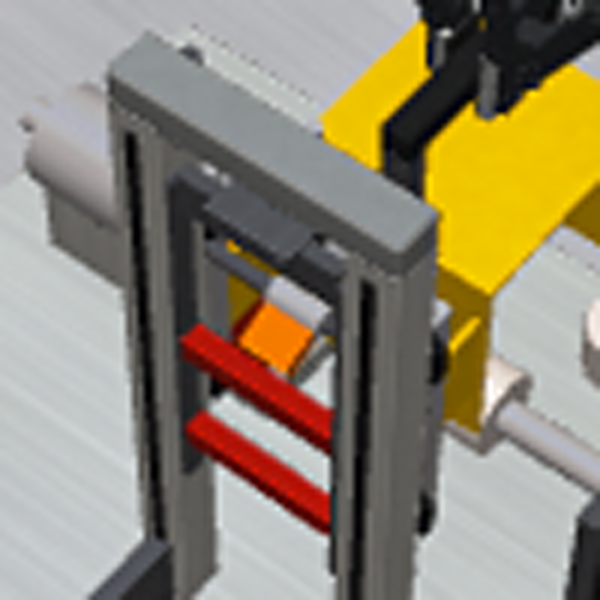

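View pics/wrist7.png

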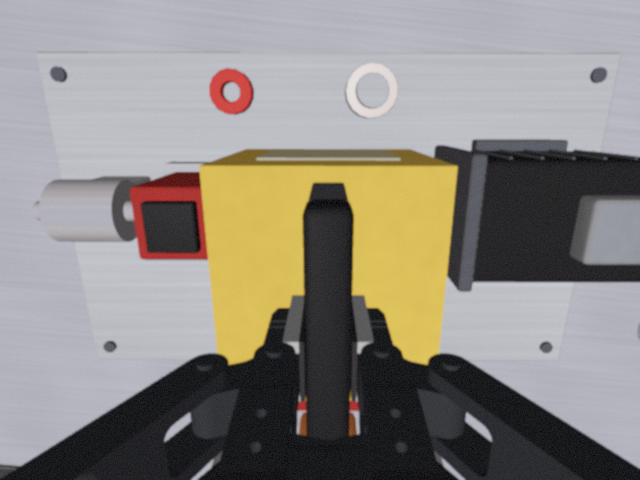

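At 125 mm the nose is still tipped against the upper rung (crop (275,340)). Up in small steps.

```bash
cat > look.py <<'E'
import sys
from cell import ctrl,cams
from h import *
c=cams.read_camera("scene"); np.savez(f"pics/{sys.argv[1]}.npz",**{k:c[k] for k in("color","z_map","K","eye","rotation")})
a=cv2.resize(c["color"][200:300,260:360],None,fx=6,fy=6,interpolation=cv2.INTER_CUBIC); cv2.imwrite(f"pics/{sys.argv[1]}.png",a[:,:,::-1])
s=ctrl.get_state(); print(s["clock"],s["tool_pos"],s["wrist_force"],s["width"])
E
python3 -m handwheel '[[0,0,-0.002,0,0,0,0],[0,0,-0.001,0,0,0,0],[0,0,0,0,0,0,0]]'; python3 look.py s8
```

```text
clock: 7.35
tool_pos: [0.5144, 0.048, 0.2888]
tcp_rot: [-180.0, 0.0, 96.0]
wrist_force: [2.1, -3.7, -7.7]
width: 0.0149
7.4 [0.51436956 0.04799468 0.28883071] [ 2.5094308  -4.59129963 -7.0551344 ] 0.015313096434335663
```

View pics/s8.png

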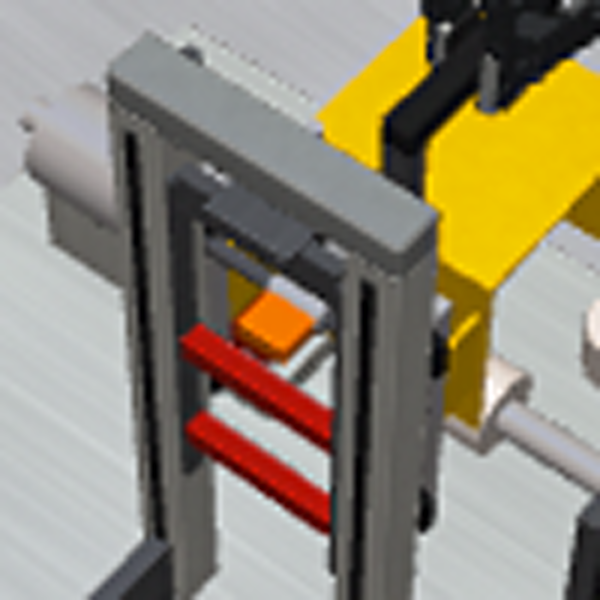

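At 128 mm the nose is nearly level but possibly still leaning slightly. I'll go 3 mm more.

```bash

python3 -m handwheel '[[0,0,-0.0015,0,0,0,0],[0,0,-0.0015,0,0,0,0],[0,0,0,0,0,0,0]]'; python3 look.py s9
```

```text
clock: 7.7
tool_pos: [0.5144, 0.048, 0.2918]
tcp_rot: [-180.0, 0.0, 96.0]
wrist_force: [2.6, -4.3, -6.4]
width: 0.015
7.75 [0.51435756 0.04797713 0.29185649] [ 2.47781186 -5.43831964 -7.41754465] 0.015055756591993964
```

View pics/s9.png

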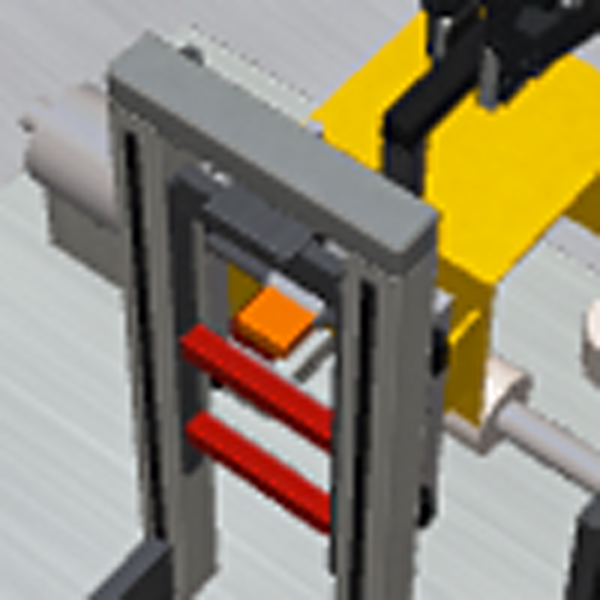

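```bash
python3 - <<'E'
from h import *
Rm=R.from_euler('z',5.97,degrees=True).as_matrix()
for f in ("scene7","s8","s9"):
    c=load(f"pics/{f}.npz"); hsv=cv2.cvtColor(c["color"],cv2.COLOR_RGB2HSV); H,S,V=[hsv[...,i].astype(int) for i in range(3)]
    box=np.zeros((480,640),bool); box[240:270,295:318]=1
    m=box&(H>=6)&(H<=16)&(S>150); p,u,v=pts(c,m); P=(p-[.515,.0488,0])@Rm; w=V[v,u]
    t=w>215
    A=np.c_[P[t,0],P[t,1],np.ones(t.sum())]; k=np.linalg.lstsq(A,P[t,2],rcond=None)[0]
    print(f,m.sum(),t.sum(),"slope",np.degrees(np.arctan(k[0])).round(1),"top z",np.median(P[t,2]).round(4),"x",np.percentile(P[:,0],[3,97]).round(3),"zmin/max",np.percentile(P[:,2],[3,97]).round(4))
E
```

```text
scene7 100 71 slope -20.8 top z 0.2581 x [0.03  0.137] zmin/max [0.0681 0.2618]
s8 100 64 slope -1.9 top z 0.2677 x [0.03  0.138] zmin/max [0.0638 0.2704]
s9 105 67 slope 2.3 top z 0.2713 x [0.03  0.139] zmin/max [0.0669 0.2732]
```

The nose is level (slope from −21° to about 0°) and above the upper rung, so it has clicked over. The buffer force is not noticeable. Landing is expected at TCP z of about 0.268. Lowering slowly.

```bash
(python3 -m handwheel '[[0,0,0.002,0,0,0,0],[0,0,0.003,0,0,0,0],[0,0,0.003,0,0,0,0],[0,0,0.003,0,0,0,0],[0,0,0.002,0,0,0,0]]'; python3 -m handwheel '[[0,0,0.001,0,0,0,0],[0,0,0.001,0,0,0,0],[0,0,0,0,0,0,0]]'; python3 -m handwheel '[[0,0,0.001,0,0,0,0],[0,0,0,0,0,0,0]]';python3 -m handwheel '[[0,0,0.001,0,0,0,0],[0,0,0,0,0,0,0]]' ) | grep -E "tool|wrist|clock"; python3 look.py s10
```

```text
clock: 8.25
tool_pos: [0.5144, 0.048, 0.2788]
wrist_force: [2.5, -4.3, -5.2]
clock: 8.55
tool_pos: [0.5144, 0.048, 0.2767]
wrist_force: [2.6, -4.9, -6.4]
clock: 8.75
tool_pos: [0.5144, 0.048, 0.2758]
wrist_force: [1.8, -5.9, -6.9]
clock: 8.95
tool_pos: [0.5144, 0.048, 0.2748]
wrist_force: [2.3, -3.6, -6.3]
9.0 [0.51437083 0.04801167 0.27482495] [ 1.91779893 -4.07416939 -6.22502868] 0.014930209033823633
```

View pics/s10.png

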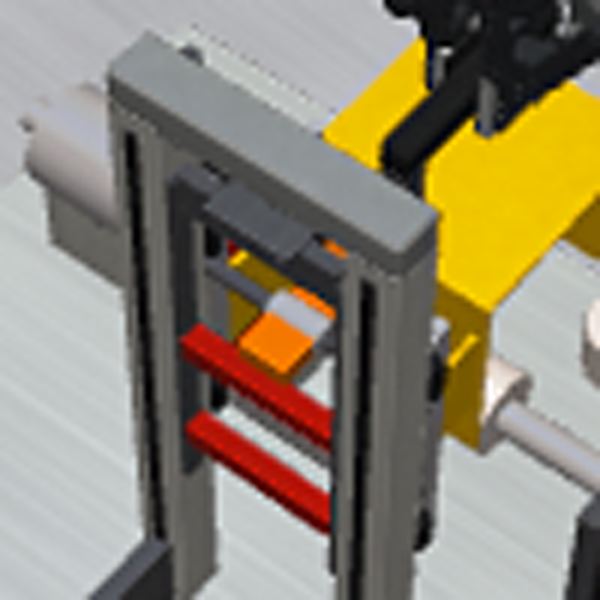

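The nose is level, just above the upper rung. I'll continue down 1 mm at a time, watching the force.

```bash
(python3 -m handwheel '[[0,0,0.001,0,0,0,0],[0,0,0.001,0,0,0,0],[0,0,0,0,0,0,0]]'; python3 -m handwheel '[[0,0,0.001,0,0,0,0],[0,0,0,0,0,0,0]]'; python3 -m handwheel '[[0,0,0.001,0,0,0,0],[0,0,0,0,0,0,0]]';python3 -m handwheel '[[0,0,0.0005,0,0,0,0],[0,0,0,0,0,0,0]]' ;python3 -m handwheel '[[0,0,0.0005,0,0,0,0],[0,0,0,0,0,0,0]]') | grep -E "tool|wrist|clock"; python3 look.py s11
```

```text
clock: 9.3
tool_pos: [0.5144, 0.048, 0.2728]
wrist_force: [3.1, -4.9, -8.1]
clock: 9.5
tool_pos: [0.5144, 0.048, 0.2718]
wrist_force: [2.7, -4.7, -6.3]
clock: 9.7
tool_pos: [0.5144, 0.048, 0.2708]
wrist_force: [3.8, -4.8, -7.3]
clock: 9.9
tool_pos: [0.5144, 0.048, 0.2704]
wrist_force: [2.5, -5.3, -6.6]
clock: 10.1
tool_pos: [0.5144, 0.048, 0.2699]
wrist_force: [1.9, -3.9, -6.2]
10.15 [0.51434312 0.04798596 0.26988269] [ 3.12284011 -5.04477394 -6.59558174] 0.014510042000866558
```

View pics/s11.png

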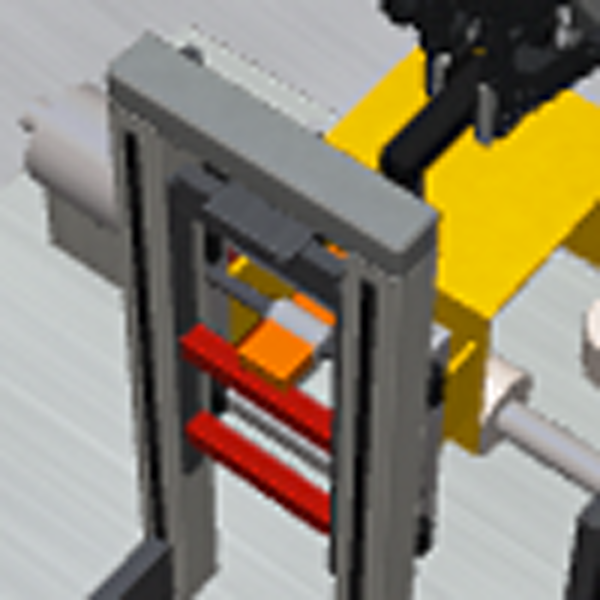

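```bash
(python3 -m handwheel '[[0,0,0.0005,0,0,0,0],[0,0,0,0,0,0,0]]'; python3 -m handwheel '[[0,0,0.0005,0,0,0,0],[0,0,0,0,0,0,0]]';python3 -m handwheel '[[0,0,0.0005,0,0,0,0],[0,0,0,0,0,0,0]]' ;python3 -m handwheel '[[0,0,0.0005,0,0,0,0],[0,0,0,0,0,0,0]]') | grep -E "tool|wrist|clock"
```

```text
clock: 10.35
tool_pos: [0.5144, 0.048, 0.2694]
wrist_force: [2.6, -5.3, -5.9]
clock: 10.55
tool_pos: [0.5144, 0.048, 0.2689]
wrist_force: [2.9, -5.5, -7.1]
clock: 10.75
tool_pos: [0.5144, 0.048, 0.2684]
wrist_force: [2.0, -5.2, -5.7]
clock: 10.95
tool_pos: [0.5144, 0.048, 0.2679]
wrist_force: [3.1, -5.2, -6.6]
```

```bash
(python3 -m handwheel '[[0,0,0.0005,0,0,0,0],[0,0,0,0,0,0,0]]'; python3 -m handwheel '[[0,0,0.0005,0,0,0,0],[0,0,0,0,0,0,0]]';python3 -m handwheel '[[0,0,0.0005,0,0,0,0],[0,0,0,0,0,0,0]]' ;python3 -m handwheel '[[0,0,0.0005,0,0,0,0],[0,0,0,0,0,0,0]]') | grep -E "tool|wrist|clock"
```

```text
clock: 11.15
tool_pos: [0.5144, 0.048, 0.2674]
wrist_force: [2.8, -4.2, -6.4]
clock: 11.35
tool_pos: [0.5144, 0.048, 0.2671]
wrist_force: [2.6, -4.4, -5.8]
clock: 11.55
tool_pos: [0.5144, 0.048, 0.267]
wrist_force: [2.2, -5.2, -4.1]
clock: 11.75
tool_pos: [0.5144, 0.048, 0.2668]
wrist_force: [1.5, -5.4, -3.5]
```

Contact began at z of about 0.2673, and the load is moving to the pawl. A few more small steps.

```bash
(python3 -m handwheel '[[0,0,0.0005,0,0,0,0],[0,0,0,0,0,0,0]]'; python3 -m handwheel '[[0,0,0.0005,0,0,0,0],[0,0,0,0,0,0,0]]'; python3 -m handwheel '[[0,0,0.0005,0,0,0,0],[0,0,0,0,0,0,0]]';python3 -m handwheel '[[0,0,0,0,0,0,0],[0,0,0,0,0,0,0]]') | grep -E "tool|wrist|clock"; python3 look.py s12
```

```text
clock: 11.95
tool_pos: [0.5144, 0.048, 0.2666]
wrist_force: [1.4, -4.5, -2.7]
clock: 12.15
tool_pos: [0.5144, 0.048, 0.2663]
wrist_force: [1.2, -5.5, -1.7]
clock: 12.35
tool_pos: [0.5144, 0.048, 0.2662]
wrist_force: [0.7, -4.3, 0.1]
clock: 12.55
tool_pos: [0.5144, 0.048, 0.2661]
wrist_force: [0.7, -5.0, -0.9]
12.6 [0.51439678 0.04798219 0.2661591 ] [ 0.2888711  -4.85454313  0.25399191] 0.015011641956957637
```

View pics/s12.png

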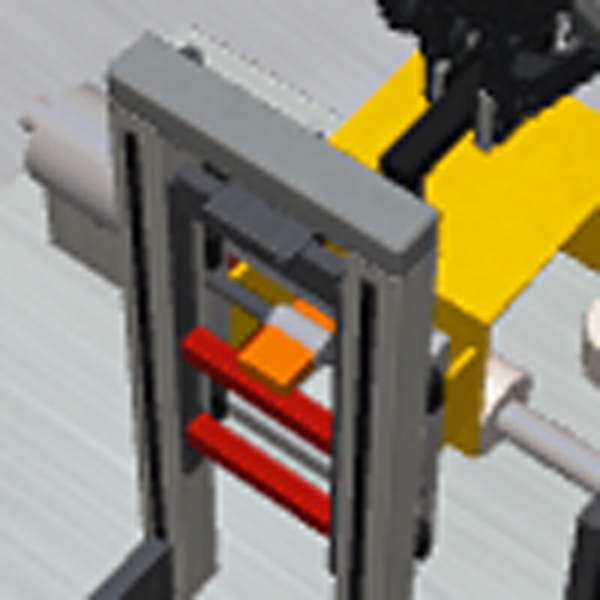

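The wrist now reads about 0 N and the nose rests on the upper rung, so the pawl carries the guard. Opening.

```bash
python3 -m handwheel '[[0,0,0,0,0,0,0.02],[0,0,0,0,0,0,0.03],[0,0,0,0,0,0,0.05],[0,0,0,0,0,0,0.0854],[0,0,0,0,0,0,0.0854]]'; python3 -m handwheel '[[0,0,0,0,0,0,0.0854],[0,0,0,0,0,0,0.0854],[0,0,0,0,0,0,0.0854]]'; python3 look.py s13
python3 - <<'E'
from cell import cams
import cv2
cv2.imwrite("pics/w13.png",cams.read_camera("wrist")["color"][:,:,::-1])
E
```

```text
clock: 13.1
tool_pos: [0.5143, 0.0488, 0.2649]
tcp_rot: [180.0, -0.0, 96.0]
wrist_force: [0.2, 0.2, 0.0]
width: 0.0723
clock: 13.4
tool_pos: [0.5144, 0.0484, 0.2648]
tcp_rot: [-180.0, -0.0, 96.0]
wrist_force: [-0.7, -0.0, 0.6]
width: 0.0854
13.45 [0.51439751 0.0484294  0.26477172] [ 0.45448974 -1.02680806  0.31288158] 0.08553022141383491
```

View pics/s13.png

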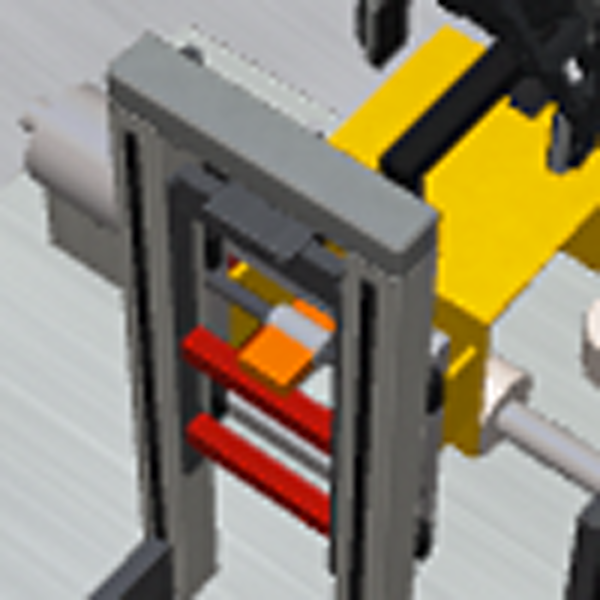

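View pics/w13.png

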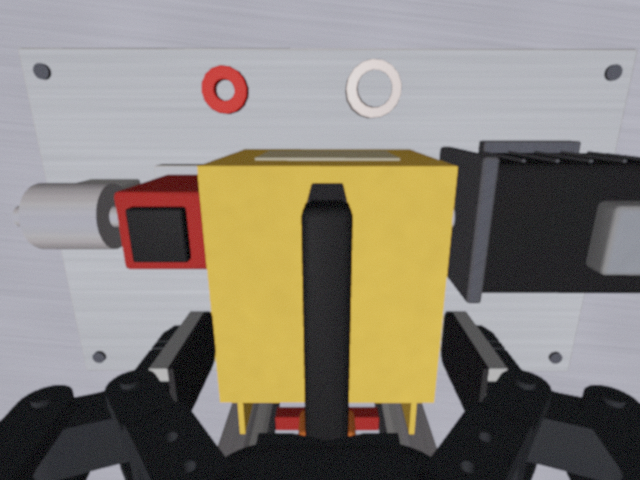

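The jaws are fully open and clear of the bar. The guard has not moved between the views: the nose is still at crop (275,360) on the upper rung. Retracting upward.

```bash
python3 -m handwheel '[[0,0,-0.01,0,0,0,0.0854],[0,0,-0.02,0,0,0,0.0854],[0,0,-0.03,0,0,0,0.0854],[0,0,-0.03,0,0,0,0.0854],[0,0,-0.02,0,0,0,0.0854]]'; python3 -m handwheel '[[0,0,0,0,0,0,0.0854],[0,0,0,0,0,0,0.0854],[0,0,0,0,0,0,0.0854],[0,0,0,0,0,0,0.0854]]'; python3 look.py s14
python3 - <<'E'
from cell import cams
import cv2,numpy as np
from h import *
c=cams.read_camera("top");cv2.imwrite("pics/t14.png",c["color"][:,:,::-1])
a=load("pics/s13.npz")["color"][225:300,280:320].astype(int);b=load("pics/s14.npz")["color"][225:300,280:320].astype(int);print(np.abs(a-b).mean())
E
```

```text
clock: 14.0
tool_pos: [0.5146, 0.0484, 0.378]
tcp_rot: [179.8, 0.0, 96.0]
wrist_force: [0.1, 0.0, 0.7]
width: 0.0852
clock: 14.4
tool_pos: [0.5139, 0.0484, 0.3732]
tcp_rot: [-179.8, -0.0, 96.0]
wrist_force: [0.3, -0.4, 0.5]
width: 0.0856
14.45 [0.51393747 0.04842966 0.37336439] [-0.58750197  0.93565713 -0.51423454] 0.0852976219041967
1.5201111111111112
```

View pics/s14.png

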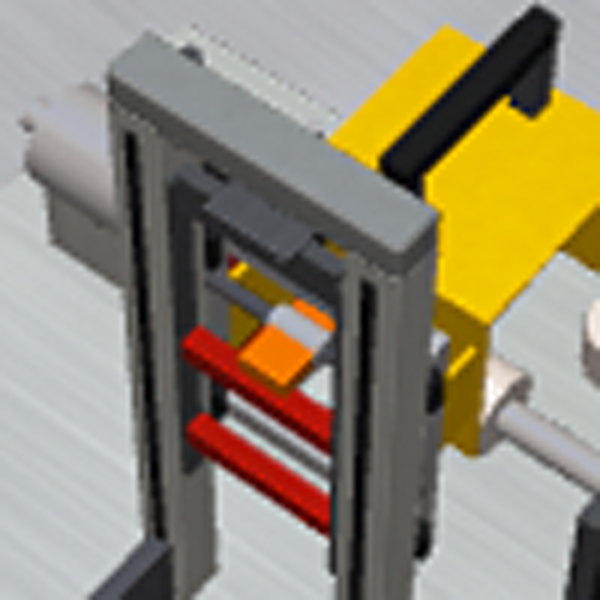

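View pics/t14.png

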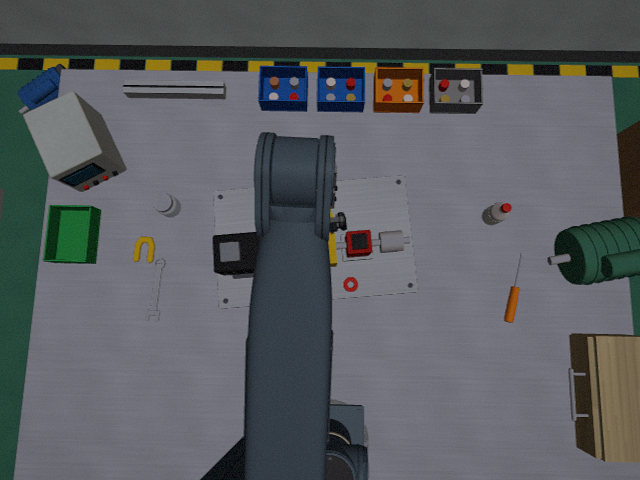

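The guard hangs still on the upper rung and the gripper is well clear. The bystanders are where they were: bracket (145,248), wrench, jar, oil and screwdriver in the top view, and the hub and ring in the earlier wrist view. Handing in.

```bash
python3 -c "
from cell import close_job
print(close_job())"
```

```text
the job is handed in; nothing more can be done
None
```

The guard is hanging by its pawl on the upper rung, let go, and the job is handed in at about 14.5 s of the 45 s; no verdict was reported.

**Lift:** I gripped the bar at its centre and raised the guard about 131 mm. The pawl nose went from tipped 21° at 125 mm to level at 128 mm, which showed it had clicked over the upper rung. I felt no buffer force.

**Lowering:** From there I lowered it slowly, finishing in 0.5 mm steps. The pawl met the rung at about 107 mm, and I opened the jaws once the wrist force had dropped from about −6.5 N to about 0 N.

**Last checks:**
- The guard did not move between the pictures taken just after release and after the retreat.
- The nose lies level on the upper rung.
- The open gripper is about 100 mm above its release height, and the wrist force is about 0 N.
- The parts lying about look unmoved. In the last top view the arm hides the hub, so for it I relied on the wrist view taken at release.

**Disagreement:** The bar centre measured about 44 mm above the hood top, not the 37 mm given. I used the measured height, and the grasp held without visible slip.

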